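# Gauge a flowerpot in the wide and narrow gates

## Robot

A 7-joint arm with a two-finger parallel gripper is mounted at the origin on the work surface. World frame = base frame: x ahead of the robot, y to its left, z up, the work surface at z = 0. Lengths are in m, angles in rad, forces in N, time in s.
With the tool pointing down it reaches from about 0.425 to 1.025 m from the base axis. Payload 9.4 kg.
Tool frame: the origin (TCP) lies at the very end of the fingers, on their centre line; the grasp point (between the pads) lies 19 mm behind it; z points along the fingers, y is the line along which they close (so a half turn about z gives the same grasp; the last joint's range is limited). The gripper opens to 93 mm and grips with 3 to 60 N. Pads are 15 mm wide; open, the fingers measure 128 mm over their backs; the gripper's body (75 mm by 188 mm) begins 65 mm behind the grasp point.
Start: joints at [-1.202, 0.599, -0.003, 1.599, 0.002, 0.943, -0.08], TCP at [0.313, 0.654, 0.219] pointing down, gripper open.
Joint ranges: [-2.57, 2.57], [-0.35, 1.97], [-1.29, 1.29], [0.11, 2.56], [-1.05, 4.19], [0.11, 1.86], [-2.63, 2.63]. Speed limits (rad/s): [2.22, 2.22, 3.01, 3.01, 3.14, 3.14, 3.14].

## Interface

Orientations are given as a rotation vector (axis times angle).
In Python, from cell import env, snapshot, camera_params, finder gives the robot as it stands.
- The arm moves only by the tool play_rows, never from a script. Its argument "deltas" is a list of rows, each an object with "xyz": the shift along the tool's x, y, z in mm, a list of three; "turn": the turn about the tool's z in degrees. In form: [{"xyz": [dx, dy, dz], "turn": turn}, ...]. A call has 1 to 10 rows; each row is the pose to reach, as a shift and turn from the pose commanded when the call began, along the tool's axes at that moment; what a row does not reach only later rows make up. A row lasts 1/8 s, in which the tool goes at most 62.5 mm and 10.7 degrees, less where a joint would pass 70% of its speed; a pose out of reach is approached as far as the arm can. A call with a gripper value outside its range is refused whole. "fingers" is the closure in counts, from 0 (fully open) to 255 (shut), set as the call begins (left out, the last holds). The fingers move at their own pace and stop on an object; the grip force is fixed at half the most. Time passes only in rows, so rows that repeat a pose let the fingers close. It gives the time, the measured TCP pose, the force, the opening and the grip force at its end, in the units of the state.
- env.observe(): the state, without advancing time (a new reading comes with each control period).
- snapshot(name): name is "side" or "top"; returns the picture (400x640x3 uint8, red, green, blue); there is no depth.
- camera_params(name): a dict with "fx", "fy", "cx", "cy" (pixels), "k1" (the pictures are not rectified: a ray, as slopes to the right and down, at radius r is drawn at 1 + k1 r^2 times it, then the intrinsics apply), "world_to_cam" (4x4, takes a point from world to camera coordinates). Camera axes: x right, y down, z forward; pixel columns grow to the right and rows downward; lengths in m; the calibration is good to about 2 mm. A picture is of the moment at which its call begins. camera_params takes no time and is no camera call.
- env.sign_off(): hands the job in; it is judged then, once.
Trained networks look in the newest picture that a camera, given by its name, has taken for a name from the list of things; names that differ only in an ending like _2 or _b are one class to them, and where a whole thing is asked for, a point or a joint stands for the part that bears it (a point fixed in the world has none). Each returns a list of dicts, best first, with "p" (0 to 1); they miss things now and then, are a little off and sometimes report something else, mostly with a low value. They report only what shows in the picture. A call takes as long as a camera call.
- finder.find_in(camera, thing): "extent" ([left, top, width, height] in pixels, round what is visible of it).
The state is a dict: "time": time; "q": joint angles; "qd": joint speeds; "effort": joint torques, N m; "eef_pos": TCP position; "tcp_rot": TCP orientation; "ft_force": force on the tool from outside, world axes, zero at the start; "torque": the same for the moment, N m; "finger_gap": finger opening in m; "gripper_force": force on a finger pad.
Only numpy, scipy, OpenCV 4.12 (cv2) and the standard library are available. Lean on these libraries where they do the work, as an engineer would, in place of code of your own. Each camera call takes 0.05 s, during which the arm holds its last target. There are 200 camera calls.

## Task

Check the rim size of the empty grey pot that stands upside down on the bench: slide it away from the robot through the wide steel gate until it is completely out on the far side, then slide it, from whichever side you like, squarely into the mouth of the narrow gate and give it a light push, so that both jaws stop it. Keep the pot flat on the bench all the time, do not force it through the narrow gate, and leave it standing there against both jaws; do not disturb the plants, the bottle or the trowel.

Things in the scene. Friction and masses are not known exactly. Their poses are not given: they have to be found in the camera images.
- pot: empty grey plastic pot, upside down, loose, about 80 g; round about z. Origin: centre of its underside, on the bench. Its widest part, the rim collar, is 84 mm in diameter, from the bench up to 18 mm; above it tapers from 77 to 68 mm at its flat closed top, 52 mm above the bench, with five small dark drain marks. Slides easily (about 1 N)
- wide_gate: steel gate fixed to the bench, left or right of the narrow one: two jaws in line, 30 mm high, 16 mm thick, 160 mm long overall, with a clear gap of 90 mm, inner ends rounded (radius 8 mm). Origin: middle of the gap at bench height; y along the jaws, x the way through, away from the robot (turned up to 0.2 rad). The flat strip joining the jaws does not obstruct
- narrow_gate: fixed steel gate like the wide one (same height, thickness, overall length, rounded ends and axes) but with a gap of only 74 mm: the pot cannot pass and, touching both jaws, stops with its centre about 22 mm before the origin along the gate's x axis (on either side)
- plant_a: bystander: potted bulb with short shoots, loose, 86 mm wide, about 130 mm high; origin under its centre
- plant_b: bystander: a second potted bulb with short shoots, loose, 86 mm wide, about 130 mm high; origin under its centre
- bottle: bystander: white plastic bottle, loose, 60 mm wide, 150 mm high; origin under its centre
- trowel: bystander: steel hand trowel with wooden handle, loose, lying flat, 308 mm long and 66 mm wide, 26 mm high; x axis from handle (-150 mm) to blade tip (+158 mm); origin on the bench under its middle

How it is judged:
By the outcome, as a careful person would: the job done as asked, in the order asked, and still so for the second after the job is handed in, with the robot touching nothing.
It also fails if it takes over 72 s, if anything falls off the work surface, if the arm or the gripper's body presses on something with over 40 N, if the wrist force passes 120 N, or if a joint passes its speed limit or range.

## Working session

There is one attempt and no reset: what is moved stays moved. The work goes in short steps, Python scripts to look and compute and a tool call to move; the robot and the scene stay as the last step left them, time stands still between calls to the robot, and variables do not carry over. Pictures are saved under pics/ and viewed, at most 10 in all, crops included, and the job is handed in when it is done.

Besides the shell and the picture viewer there is one more tool, called after "Emit:" as name(argument=value, ...), one argument or row to a line, values as JSON. play_rows: Moves the arm, as the interface text tells. Its arguments: {"type":"object","properties":{"deltas":{"type":"array"},"fingers":{"type":"number"}},"required":["deltas"]}

```bash
mkdir -p pics
cat > h.py <<'E'
import numpy as np, cv2
from cell import env, snapshot, camera_params, finder
def ray(cam,u,v):
    p=camera_params(cam); a=np.array([(u-p['cx'])/p['fx'],(v-p['cy'])/p['fy']]); b=a.copy()
    for _ in range(20): b=a/(1+p['k1']*(b@b))
    T=np.array(p['world_to_cam']); R=T[:3,:3]; return -R.T@T[:3,3], R.T@np.array([b[0],b[1],1])
def at(cam,u,v,z):
    o,d=ray(cam,u,v); return (o+d*(z-o[2])/d[2]).round(4)
def pix(cam,P):
    p=camera_params(cam); T=np.array(p['world_to_cam']); c=T[:3,:3]@np.array(P)+T[:3,3]; b=c[:2]/c[2]; b=b*(1+p['k1']*(b@b))
    return np.array([p['fx']*b[0]+p['cx'],p['fy']*b[1]+p['cy']])
def save(cam,name):
    im=snapshot(cam); cv2.imwrite('pics/'+name,im[:,:,::-1]); return im
E
python3 - <<'E'
from h import *
print(env.observe())
for c in('top','side'):
    save(c,c+'0.png'); print(c,ray(c,320,200))
    for t in('pot','wide_gate','narrow_gate','plant_a','bottle','trowel'):
        for r in finder.find_in(c,t)[:3]:
            e=r['extent']; print(c,t,round(r['p'],2),np.round(e),at(c,e[0]+e[2]/2,e[1]+e[3]/2,0.03))
E
```

```text
{'time': 0.0, 'q': array([-1.20165706,  0.60011519, -0.00252846,  1.60014791,  0.00177633,
        0.9429307 , -0.07979164]), 'qd': array([ 0.0001357 ,  0.00021178, -0.00083728,  0.00126005,  0.00068458,
        0.001226  , -0.00072562]), 'effort': array([-1.07155418e-03, -7.65068221e+01,  1.49709161e+00, -2.52356529e+01,
       -5.24823333e-02,  1.66242459e-02,  1.50013952e-04]), 'eef_pos': array([0.31243088, 0.65365833, 0.21776093]), 'tcp_rot': array([-6.94425529e-01, -3.06365602e+00,  2.48750361e-03]), 'ft_force': array([-0.25774851,  0.40319585,  0.48975891]), 'torque': array([-0.03129764, -0.0097875 ,  0.03725209]), 'gripper_force': 0.0, 'finger_gap': 0.09270045207600494}
top (array([0.5074852 , 0.00127624, 1.07764298]), array([ 0.05372246,  0.00322247, -0.99868916]))
top pot 0.63 [290. 230.  31.  36.] [0.4471 0.04   0.03  ]
top pot 0.53 [460. 144.  41.  31.] [ 0.6663 -0.3919  0.03  ]
top wide_gate 0.66 [241. 202.  66.  16.] [0.5377 0.1169 0.03  ]
top narrow_gate 0.83 [343. 193.  67.  11.] [ 0.5676 -0.1328  0.03  ]
top plant_a 0.91 [154. 216.  44.  41.] [0.4734 0.3548 0.03  ]
to
[... 233 characters left out ...]
2 0.3014 0.03  ]
side (array([-0.14298647, -0.91791607,  0.80847838]), array([ 0.50460088,  0.65825109, -0.55875976]))
side pot 0.95 [269. 194.  28.  30.] [0.4451 0.0214 0.03  ]
side wide_gate 0.63 [275. 174.  32.  34.] [0.5186 0.0897 0.03  ]
side wide_gate 0.54 [272. 195.  26.  28.] [0.4519 0.0213 0.03  ]
side wide_gate 0.33 [426. 216.  35.  54.] [ 0.6994 -0.3515  0.03  ]
side narrow_gate 0.85 [330. 204.  45.  41.] [ 0.5591 -0.1497  0.03  ]
side plant_a 0.9 [424. 216.  35.  56.] [ 0.6917 -0.3525  0.03  ]
side plant_a 0.83 [224. 132.  31.  39.] [0.5162 0.4034 0.03  ]
side bottle 0.61 [383. 239.  32.  59.] [ 0.5353 -0.3534  0.03  ]
side trowel 0.64 [278. 130.  56.  43.] [0.7002 0.2673 0.03  ]
```

View pics/top0.png

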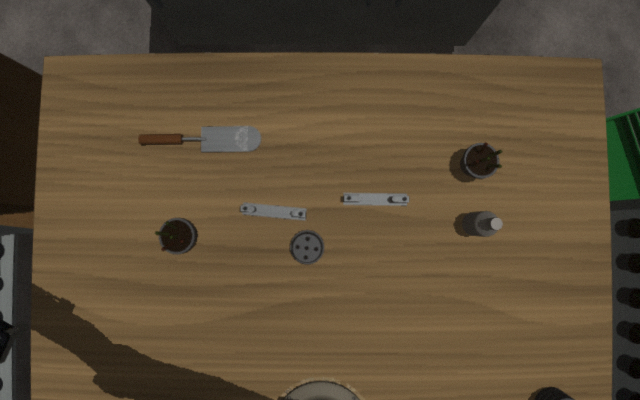

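View pics/side0.png

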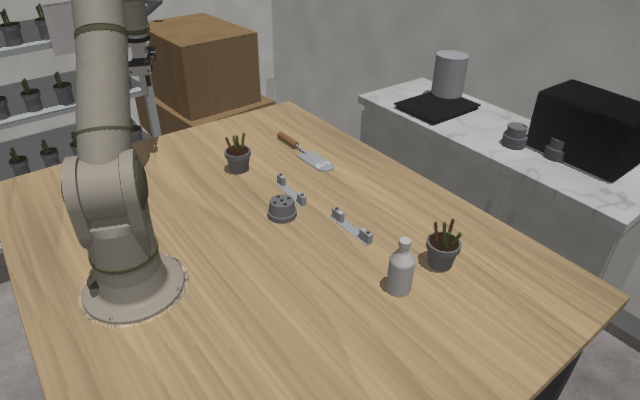

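The top picture shows the pot at about (307,247), the wide gate at (241–306, 205–219), the narrow gate at (342–409, 193–206), the trowel above left, one plant at (178,236), and the second plant and bottle at right. I'll zoom in for gate detail.

Run:
```python
import cv2
im=cv2.imread('pics/top0.png')[180:270,230:420]
cv2.imwrite('pics/crop0.png',cv2.convertScaleAbs(cv2.resize(im,None,fx=4.2,fy=4.2,interpolation=cv2.INTER_CUBIC),alpha=1.5))
```

```text
(no output)
```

View pics/crop0.png

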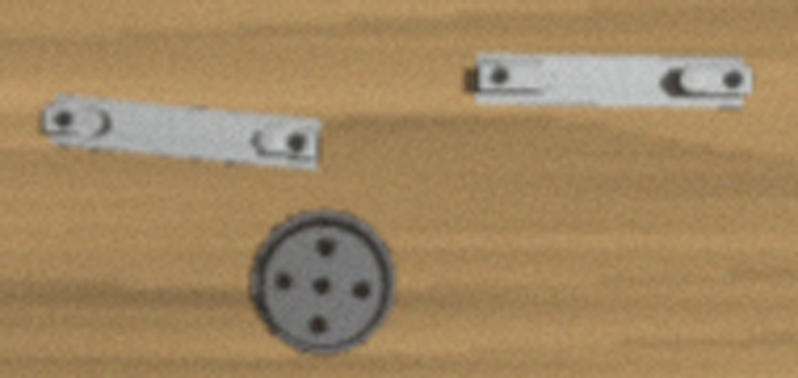

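The crop shows the wide gate's bolts at (63,119) and (297,143), the narrow gate's bolts at (499,76) and (733,79), and the pot's central drain mark at (321,286), in crop pixels at 4.2x.

Run:
```python
from h import *
f=lambda x,y,z: at('top',230+(x+.5)/4.2-.5,180+(y+.5)/4.2-.5,z)
for n,(l,r) in dict(wide=((63,119),(297,143)),narrow=((499,76),(733,79))).items():
    a=f(*l,.031);b=f(*r,.031);d=a-b;print(n,(a+b)/2,'len',np.linalg.norm(d),'yaw',np.arctan2(-d[0],d[1]))
print('jaw ends',f(42,119,.03),f(110,124,.03),f(253,141,.03),f(320,145,.03),f(543,77,.03),f(680,80,.03),f(470,77,.03),f(750,80,.03))
print('pot',f(321,286,.052),f(323,282,.018))
from scipy.spatial.transform import Rotation as R
print(R.from_rotvec(env.observe()['tcp_rot']).as_matrix().round(3))
```

```text
wide [0.537 0.12  0.031] len 0.13624096300305572 yaw -0.09703938598199943
narrow [ 0.56905 -0.1323   0.031  ] len 0.13580445500792673 yaw -0.008099970125715896
jaw ends [0.5435 0.2002 0.03  ] [0.5409 0.1606 0.03  ] [0.5315 0.0776 0.03  ] [0.5293 0.0389 0.03  ] [ 0.5692 -0.0899  0.03  ] [ 0.5678 -0.1695  0.03  ] [ 0.5691 -0.0476  0.03  ] [ 0.568  -0.2103  0.03  ]
pot [0.4496 0.037  0.052 ] [0.45   0.0371 0.018 ]
[[-0.902  0.431  0.   ]
 [ 0.431  0.902  0.   ]
 [-0.     0.    -1.   ]]
```

Emit:
play_rows(
  deltas=[
    {"xyz": [-390,-497,0],"turn": 70},
    {"xyz": [-390,-497,0],"turn": 70},
    {"xyz": [-390,-497,0],"turn": 70},
    {"xyz": [-390,-497,0],"turn": 70},
    {"xyz": [-390,-497,0],"turn": 70},
    {"xyz": [-390,-497,0],"turn": 70},
    {"xyz": [-390,-497,0],"turn": 70},
    {"xyz": [-390,-497,0],"turn": 70},
    {"xyz": [-390,-497,0],"turn": 70},
    {"xyz": [-390,-497,0],"turn": 70},
  ],
  fingers=0,
)

```text
time: 1.95
eef_pos: [0.4492, 0.0424, 0.2191]
tcp_rot: [2.325, 2.112, 0.002]
ft_force: [1.1, -0.2, 0.1]
finger_gap: 0.093
gripper_force: 0.0
```

Emit:
play_rows(
  deltas=[
    {"xyz": [0,0,60],"turn": 0},
    {"xyz": [0,0,110],"turn": 0},
    {"xyz": [0,0,140],"turn": 0},
    {"xyz": [0,0,140],"turn": 0},
    {"xyz": [0,0,140],"turn": 0},
  ],
)

```text
time: 2.58
eef_pos: [0.4492, 0.0441, 0.0795]
tcp_rot: [2.326, 2.111, 0.001]
ft_force: [1.0, -0.3, 1.1]
finger_gap: 0.0931
gripper_force: 0.0
```

Run:
```python
from h import *
im=save('side','s1f.png'); cv2.imwrite('pics/s1.png',cv2.resize(im[130:260,200:400,::-1],None,fx=4,fy=4,interpolation=cv2.INTER_CUBIC))
s=env.observe();print(s['eef_pos'],s['ft_force'])
for P in [(.45,.037,0),(.45,.037,.052),s['eef_pos']]: print(((pix('side',P)-[200,130])*4).round())
```

```text
[0.44948713 0.04427028 0.0798295 ] [-0.12264229 -0.14113057  0.18311607]
[327. 340.]
[325. 281.]
[317. 244.]
```

View pics/s1.png

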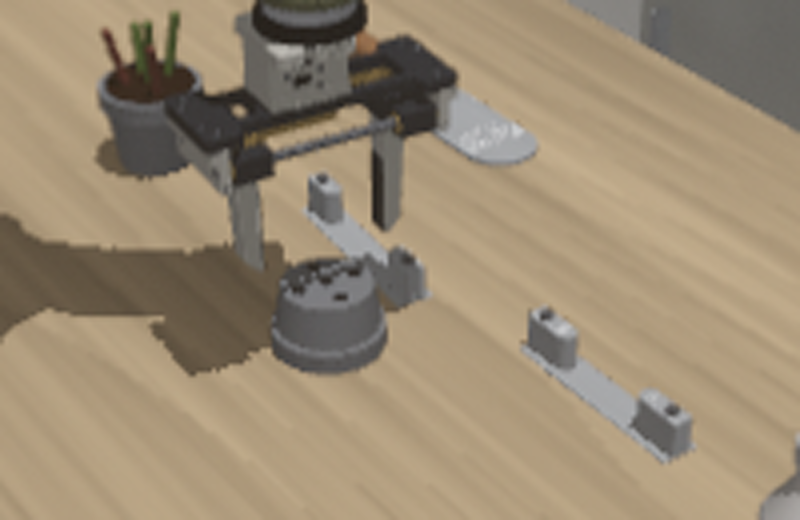

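The crop shows the open gripper over the pot. The pot's base at about (328,340) and top at (325,280) match the estimate. The TCP is 7 mm too far left, so I'll correct that and descend.

Emit:
play_rows(
  deltas=[
    {"xyz": [-7,1,0],"turn": 0},
    {"xyz": [-7,1,20],"turn": 0},
    {"xyz": [-7,1,35],"turn": 0},
    {"xyz": [-7,1,45],"turn": 0},
    {"xyz": [-7,1,55],"turn": 0},
    {"xyz": [-7,1,63],"turn": 0},
    {"xyz": [-7,1,68],"turn": 0},
    {"xyz": [-7,1,69],"turn": 0},
    {"xyz": [-7,1,69],"turn": 0},
  ],
)

```text
time: 3.75
eef_pos: [0.449, 0.0371, 0.0095]
tcp_rot: [2.326, 2.111, -0.0]
ft_force: [0.5, 0.6, 1.1]
finger_gap: 0.093
gripper_force: 0.0
```

Straddled cleanly. Now close on the collar.

Emit:
play_rows(
  deltas=[
    {"xyz": [0,0,-1],"turn": 0},
    {"xyz": [0,0,-1],"turn": 0},
    {"xyz": [0,0,-1],"turn": 0},
    {"xyz": [0,0,-1],"turn": 0},
  ],
  fingers=26,
)

```text
time: 4.25
eef_pos: [0.4493, 0.0371, 0.0108]
tcp_rot: [2.326, 2.111, 0.001]
ft_force: [0.7, -0.5, 3.5]
finger_gap: 0.0837
gripper_force: 5.6
```

Emit:
play_rows(
  deltas=[
    {"xyz": [-1,-7,0],"turn": 0},
    {"xyz": [-1,-14,0],"turn": 0},
    {"xyz": [12,-15,0],"turn": 0},
    {"xyz": [27,-17,0],"turn": 0},
    {"xyz": [43,-18,0],"turn": 0},
    {"xyz": [59,-20,0],"turn": 0},
    {"xyz": [75,-22,0],"turn": 0},
    {"xyz": [86,-23,0],"turn": 0},
    {"xyz": [91,-23,0],"turn": 0},
    {"xyz": [91,-23,0],"turn": 0},
  ],
)

```text
time: 5.5
eef_pos: [0.4348, 0.1307, 0.0107]
tcp_rot: [2.326, 2.112, -0.001]
ft_force: [-0.1, -0.8, 4.1]
finger_gap: 0.0833
gripper_force: 5.6
```

Run:
```python
from h import *
im=save('side','s2f.png'); cv2.imwrite('pics/s2.png',cv2.resize(im[130:260,200:400,::-1],None,fx=4,fy=4,interpolation=cv2.INTER_CUBIC))
s=env.observe();print(s['eef_pos'],s['ft_force'],s['finger_gap'])
e=s['eef_pos']
for z in(0,.052): print(((pix('side',(e[0],e[1],z))-[200,130])*4).round())
```

```text
[0.43477116 0.13069186 0.01071983] [-1.1727692  -0.83910417  4.69144729] 0.08371581912259944
[242. 289.]
[238. 231.]
```

View pics/s2.png

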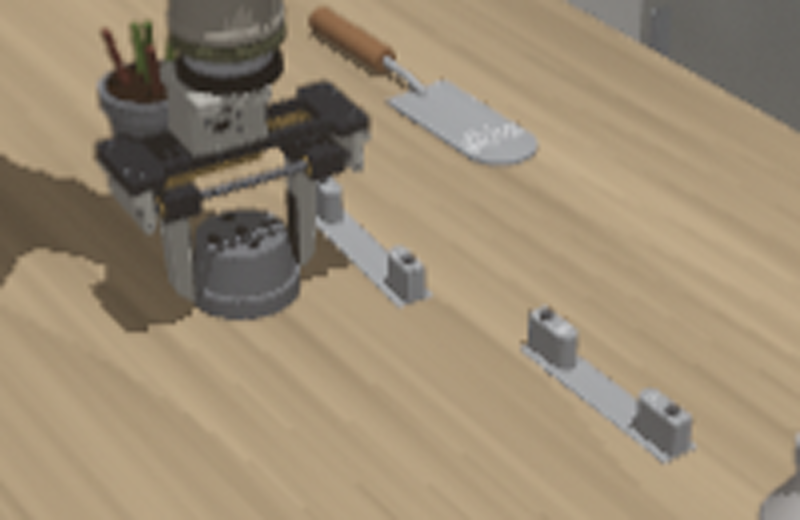

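The pot is held flat in front of the wide gate. I'll loosen to a cage and push along the gate axis.

Emit:
play_rows(
  deltas=[
    {"xyz": [0,0,0],"turn": 0},
    {"xyz": [0,5,0],"turn": 0},
    {"xyz": [0,12,0],"turn": 0},
    {"xyz": [0,20,0],"turn": 0},
    {"xyz": [0,28,0],"turn": 0},
    {"xyz": [0,36,0],"turn": 0},
    {"xyz": [0,44,0],"turn": 0},
    {"xyz": [0,52,0],"turn": 0},
    {"xyz": [0,60,0],"turn": 0},
    {"xyz": [0,66,0],"turn": 0},
  ],
  fingers=13,
)

```text
time: 6.8
eef_pos: [0.5012, 0.1234, 0.0106]
tcp_rot: [2.326, 2.111, 0.0]
ft_force: [-0.7, 0.6, 0.5]
finger_gap: 0.0879
gripper_force: 0.4
```

Emit:
play_rows(
  deltas=[
    {"xyz": [0,6,0],"turn": 0},
    {"xyz": [0,12,0],"turn": 0},
    {"xyz": [0,18,0],"turn": 0},
    {"xyz": [0,24,0],"turn": 0},
    {"xyz": [0,30,0],"turn": 0},
    {"xyz": [0,36,0],"turn": 0},
  ],
)

```text
time: 7.55
eef_pos: [0.5368, 0.12, 0.0106]
tcp_rot: [-2.326, -2.111, 0.0]
ft_force: [-0.3, -1.0, -0.9]
finger_gap: 0.088
gripper_force: 0.4
```

Emit:
play_rows(
  deltas=[
    {"xyz": [0,8,0],"turn": 0},
    {"xyz": [0,18,0],"turn": 0},
    {"xyz": [0,28,0],"turn": 0},
    {"xyz": [0,40,0],"turn": 0},
    {"xyz": [0,53,0],"turn": 0},
    {"xyz": [0,68,0],"turn": 0},
    {"xyz": [0,84,0],"turn": 0},
    {"xyz": [0,98,0],"turn": 0},
    {"xyz": [0,110,0],"turn": 0},
    {"xyz": [0,118,0],"turn": 0},
  ],
)

```text
time: 8.8
eef_pos: [0.6547, 0.1085, 0.0106]
tcp_rot: [2.326, 2.111, 0.0]
ft_force: [-1.3, -0.0, 1.9]
finger_gap: 0.0884
gripper_force: 1.0
```

Run:
```python
from h import *
im=save('side','s3f.png'); cv2.imwrite('pics/s3.png',cv2.resize(im[130:260,200:400,::-1],None,fx=4,fy=4,interpolation=cv2.INTER_CUBIC))
s=env.observe();print(s['eef_pos'],s['ft_force'],s['finger_gap'])
e=s['eef_pos']
for z in(0,.052): print(((pix('side',(e[0],e[1],z))-[200,130])*4).round())
```

```text
[0.6556751  0.10833917 0.01066576] [1.22291526 1.61061397 0.29364134] 0.08829822773115785
[493. 211.]
[494. 155.]
```

View pics/s3.png

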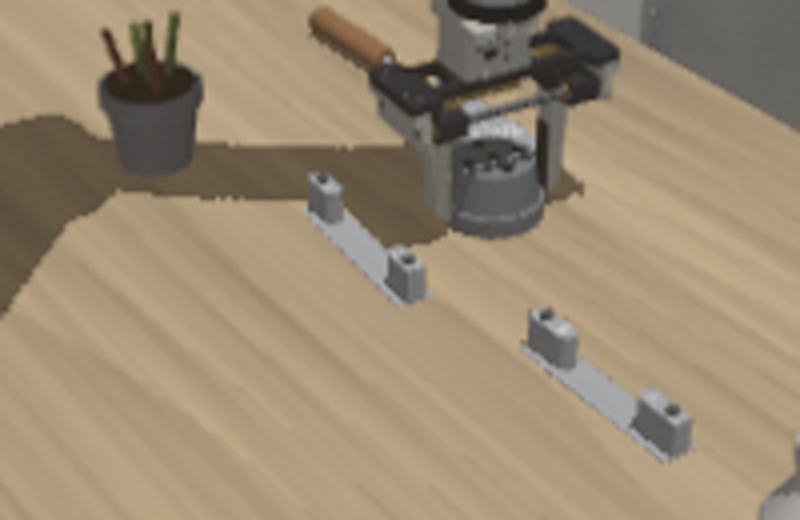

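The pot stands at about (493,212), flat and fully beyond the wide gate. I'll grip it and slide it across behind the narrow gate.

Emit:
play_rows(
  deltas=[
    {"xyz": [0,0,0],"turn": 0},
    {"xyz": [0,0,0],"turn": 0},
    {"xyz": [0,0,0],"turn": 0},
    {"xyz": [-10,1,0],"turn": 0},
    {"xyz": [-25,2,0],"turn": 0},
    {"xyz": [-42,4,0],"turn": -1},
    {"xyz": [-60,6,0],"turn": -2},
    {"xyz": [-78,7.5,0],"turn": -3},
    {"xyz": [-96,9,0],"turn": -4},
    {"xyz": [-114,11,0],"turn": -5},
  ],
  fingers=26,
)

```text
time: 10.1
eef_pos: [0.6538, -0.0074, 0.0107]
tcp_rot: [2.231, 2.212, -0.0]
ft_force: [0.6, -0.1, -0.9]
finger_gap: 0.0839
gripper_force: 5.7
```

Emit:
play_rows(
  deltas=[
    {"xyz": [-16,0,0],"turn": 0},
    {"xyz": [-34,0,0],"turn": 0},
    {"xyz": [-52,1,0],"turn": 0},
    {"xyz": [-70,1,0],"turn": 0},
    {"xyz": [-88,2,0],"turn": 0},
    {"xyz": [-104,2,0],"turn": 0},
    {"xyz": [-117,2,0],"turn": 0},
    {"xyz": [-125.5,2,0],"turn": 0},
    {"xyz": [-125.5,2,0],"turn": 0},
  ],
)

```text
time: 11.22
eef_pos: [0.6546, -0.1321, 0.0107]
tcp_rot: [2.233, 2.21, -0.0]
ft_force: [0.2, -0.4, -1.8]
finger_gap: 0.0836
gripper_force: 5.7
```

Run:
```python
from h import *
im=save('side','s4f.png'); cv2.imwrite('pics/s4.png',cv2.resize(im[150:280,250:450,::-1],None,fx=4,fy=4,interpolation=cv2.INTER_CUBIC))
s=env.observe();print(s['eef_pos'],s['ft_force'],s['finger_gap'],s['tcp_rot'])
g=lambda P:((pix('side',P)-[250,150])*4).round()
e=s['eef_pos']
for z in(0,.052): print(g((e[0],e[1],z)))
print('bolts/ jaw ends',[g((.569,-.132+d,.03)) for d in(.068,-.068,.08,-.08,.037,-.037)])
```

```text
[ 0.65468545 -0.13120202  0.01059997] [-0.44619808  0.60767487 -1.1118143 ] 0.08371675713207967 [-2.23171763e+00 -2.21074042e+00 -3.57785679e-04]
[492. 273.]
[498. 214.]
bolts/ jaw ends [array([343., 236.]), array([470., 330.]), array([333., 228.]), array([482., 339.]), array([371., 256.]), array([440., 308.])]
```

View pics/s4.png

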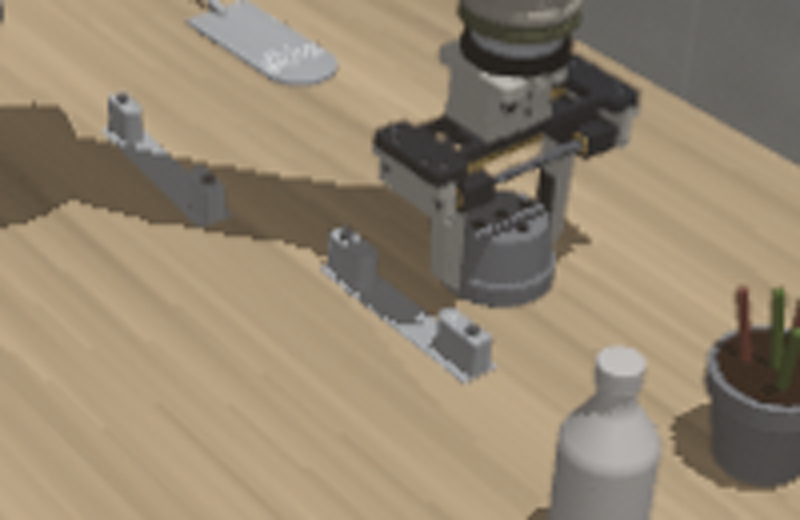

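The pot stands behind the narrow gate, flat, with its right edge at x≈555. The gate bolts at (346,236) and (474,329) match the prediction. I'll check the pot's lateral offset numerically.

Run:
```python
from h import *
t=np.linspace(0,6.28,200)
for dx,dy in((0,0),(.005,0),(0,-.005)):
    for z,r in((0,.042),(.018,.042),(.052,.034)):
        P=np.array([(pix('side',(.6547+dx+r*np.cos(a),-.1317+dy+r*np.sin(a),z))-[250,150])*4 for a in t]);print(dx,dy,z,'u',P[:,0].min().round(),P[:,0].max().round(),'v',P[:,1].min().round(),P[:,1].max().round())
```

```text
0 0 0 u 435.0 551.0 v 240.0 308.0
0 0 0.018 u 436.0 553.0 v 220.0 288.0
0 0 0.052 u 450.0 546.0 v 187.0 242.0
0.005 0 0 u 440.0 556.0 v 237.0 306.0
0.005 0 0.018 u 441.0 558.0 v 217.0 285.0
0.005 0 0.052 u 456.0 551.0 v 185.0 239.0
0 -0.005 0 u 439.0 556.0 v 243.0 312.0
0 -0.005 0.018 u 441.0 558.0 v 223.0 291.0
0 -0.005 0.052 u 455.0 551.0 v 190.0 245.0
```

The offset is within 1–2 mm. I'll loosen to the cage and pull towards the narrow gate.

Emit:
play_rows(
  deltas=[
    {"xyz": [0,0,0],"turn": 0},
    {"xyz": [-1,-4,0],"turn": 0},
    {"xyz": [-1,-11,0],"turn": 0},
    {"xyz": [-1,-19,0],"turn": 0},
    {"xyz": [-1,-27,0],"turn": 0},
    {"xyz": [-1,-35,0],"turn": 0},
    {"xyz": [-1,-43,0],"turn": 0},
    {"xyz": [-1,-50,0],"turn": 0},
    {"xyz": [-1,-56,0],"turn": 0},
    {"xyz": [-1,-60,0],"turn": 0},
  ],
  fingers=13,
)

```text
time: 12.52
eef_pos: [0.5944, -0.1319, 0.0107]
tcp_rot: [2.232, 2.211, 0.0]
ft_force: [1.3, -0.4, -0.2]
finger_gap: 0.0884
gripper_force: 0.3
```

Emit:
play_rows(
  deltas=[
    {"xyz": [0,-1,0],"turn": 0},
    {"xyz": [0,-2,0],"turn": 0},
    {"xyz": [0,-2,0],"turn": 0},
  ],
)

```text
time: 12.9
eef_pos: [0.5928, -0.1318, 0.0107]
tcp_rot: [2.232, 2.211, 0.0]
ft_force: [0.8, 0.1, 0.4]
finger_gap: 0.0881
gripper_force: 0.3
```

Emit:
play_rows(
  deltas=[
    {"xyz": [0,-1,0],"turn": 0},
    {"xyz": [0,-2,0],"turn": 0},
    {"xyz": [0,-2,0],"turn": 0},
  ],
)

```text
time: 13.28
eef_pos: [0.5909, -0.1321, 0.0107]
tcp_rot: [2.232, 2.21, 0.0]
ft_force: [1.6, -0.7, -0.7]
finger_gap: 0.0885
gripper_force: 0.9
```

Emit:
play_rows(
  deltas=[
    {"xyz": [0,-1,0],"turn": 0},
    {"xyz": [0,-1,0],"turn": 0},
  ],
)

```text
time: 13.52
eef_pos: [0.5905, -0.1324, 0.0109]
tcp_rot: [2.231, 2.209, 0.001]
ft_force: [5.6, -2.7, -0.5]
finger_gap: 0.0882
gripper_force: 2.2
```

Emit:
play_rows(
  deltas=[
    {"xyz": [0,-1,0],"turn": 0},
    {"xyz": [0,-1,0],"turn": 0},
  ],
)

```text
time: 13.78
eef_pos: [0.5901, -0.1328, 0.0111]
tcp_rot: [2.23, 2.208, 0.001]
ft_force: [5.1, -3.8, 0.3]
finger_gap: 0.0884
gripper_force: 2.9
```

The force pattern (lateral -y) says only the +y jaw touches. I'll back off a little, shift 1.5 mm to -y with the pot gripped, and push again.

Emit:
play_rows(
  deltas=[
    {"xyz": [0,3,0],"turn": 0},
    {"xyz": [0,4,0],"turn": 0},
    {"xyz": [0,4,0],"turn": 0},
  ],
)

```text
time: 14.15
eef_pos: [0.592, -0.1313, 0.0104]
tcp_rot: [-2.23, -2.21, 0.001]
ft_force: [0.2, 0.5, 0.1]
finger_gap: 0.0883
gripper_force: 0.0
```

Emit:
play_rows(
  deltas=[
    {"xyz": [0,0,0],"turn": 0},
    {"xyz": [0,0,0],"turn": 0},
    {"xyz": [0,3,0],"turn": 0},
    {"xyz": [-1.5,3,0],"turn": 0},
    {"xyz": [-1.5,3,0],"turn": 0},
  ],
  fingers=26,
)

```text
time: 14.78
eef_pos: [0.5956, -0.1335, 0.0106]
tcp_rot: [2.232, 2.211, -0.0]
ft_force: [0.2, -0.2, 0.7]
finger_gap: 0.0836
gripper_force: 5.7
```

Emit:
play_rows(
  deltas=[
    {"xyz": [0,0,0],"turn": 0},
    {"xyz": [0,0,0],"turn": 0},
    {"xyz": [0,-2,0],"turn": 0},
    {"xyz": [0,-4,0],"turn": 0},
    {"xyz": [0,-5,0],"turn": 0},
    {"xyz": [0,-5,0],"turn": 0},
  ],
  fingers=13,
)

```text
time: 15.52
eef_pos: [0.5905, -0.1333, 0.0107]
tcp_rot: [-2.232, -2.211, 0.0]
ft_force: [-0.5, 0.4, 0.2]
finger_gap: 0.0878
gripper_force: 0.0
```

Emit:
play_rows(
  deltas=[
    {"xyz": [0,-0.5,0],"turn": 0},
    {"xyz": [0,-1,0],"turn": 0},
    {"xyz": [0,-1,0],"turn": 0},
  ],
)

```text
time: 15.9
eef_pos: [0.5897, -0.1333, 0.0107]
tcp_rot: [2.232, 2.211, 0.0]
ft_force: [0.3, -0.1, -0.8]
finger_gap: 0.0884
gripper_force: 0.2
```

Emit:
play_rows(
  deltas=[
    {"xyz": [0,-1,0],"turn": 0},
    {"xyz": [0,-1,0],"turn": 0},
  ],
)

```text
time: 16.15
eef_pos: [0.5891, -0.133, 0.0107]
tcp_rot: [2.231, 2.211, 0.001]
ft_force: [2.6, 1.5, -0.1]
finger_gap: 0.0882
gripper_force: 1.1
```

Emit:
play_rows(
  deltas=[
    {"xyz": [0.3,-0.5,0],"turn": 0},
    {"xyz": [0.5,-0.5,0],"turn": 0},
    {"xyz": [0.5,-0.5,0],"turn": 0},
  ],
)

```text
time: 16.52
eef_pos: [0.5886, -0.1325, 0.0107]
tcp_rot: [2.231, 2.211, 0.001]
ft_force: [3.9, 2.1, -0.4]
finger_gap: 0.0883
gripper_force: 2.0
```

Emit:
play_rows(
  deltas=[
    {"xyz": [0,-0.5,0],"turn": 0},
    {"xyz": [0,-0.5,0],"turn": 0},
  ],
)

```text
time: 16.77
eef_pos: [0.5885, -0.1324, 0.0108]
tcp_rot: [2.231, 2.211, 0.002]
ft_force: [4.8, 2.3, -0.4]
finger_gap: 0.0882
gripper_force: 2.5
```

Emit:
play_rows(
  deltas=[
    {"xyz": [0.5,0,0],"turn": 0},
    {"xyz": [0.5,0,0],"turn": 0},
  ],
)

```text
time: 17.02
eef_pos: [0.5883, -0.132, 0.0107]
tcp_rot: [2.231, 2.211, 0.001]
ft_force: [4.0, 2.5, -0.3]
finger_gap: 0.0882
gripper_force: 2.3
```

Emit:
play_rows(
  deltas=[
    {"xyz": [0.5,0,0],"turn": 0},
    {"xyz": [0.5,0,0],"turn": 0},
  ],
)

```text
time: 17.27
eef_pos: [0.5881, -0.1317, 0.0107]
tcp_rot: [2.231, 2.211, 0.001]
ft_force: [5.0, 2.2, -0.7]
finger_gap: 0.0883
gripper_force: 2.4
```

Emit:
play_rows(
  deltas=[
    {"xyz": [0.5,0,0],"turn": 0},
    {"xyz": [0.5,0,0],"turn": 0},
  ],
)

```text
time: 17.52
eef_pos: [0.5881, -0.1316, 0.0108]
tcp_rot: [2.231, 2.21, 0.0]
ft_force: [5.5, 1.8, -1.1]
finger_gap: 0.0886
gripper_force: 2.5
```

Emit:
play_rows(
  deltas=[
    {"xyz": [0.5,0,0],"turn": 0},
    {"xyz": [0.5,0,0],"turn": 0},
  ],
)

```text
time: 17.77
eef_pos: [0.5881, -0.1315, 0.0108]
tcp_rot: [2.232, 2.209, -0.0]
ft_force: [4.7, -1.0, -0.6]
finger_gap: 0.0887
gripper_force: 2.6
```

Forward and lateral motion have both stalled and fy has passed through zero, so both jaws are touching. I'll back off to centre, open and lift.

Emit:
play_rows(
  deltas=[
    {"xyz": [-0.5,0.5,0],"turn": 0},
    {"xyz": [-0.5,1.5,0],"turn": 0},
    {"xyz": [-0.5,2.5,0],"turn": 0},
    {"xyz": [-0.5,2.5,0],"turn": 0},
  ],
)

```text
time: 18.27
eef_pos: [0.5894, -0.1313, 0.0104]
tcp_rot: [-2.231, -2.21, 0.001]
ft_force: [0.7, 0.3, -0.0]
finger_gap: 0.0881
gripper_force: 0.0
```

Emit:
play_rows(
  deltas=[
    {"xyz": [0,0,0],"turn": 0},
    {"xyz": [0,0,0],"turn": 0},
    {"xyz": [0,0,0],"turn": 0},
  ],
  fingers=0,
)

```text
time: 18.65
eef_pos: [0.5901, -0.1313, 0.0106]
tcp_rot: [-2.232, -2.211, 0.0]
ft_force: [0.1, 0.2, -0.3]
finger_gap: 0.0929
gripper_force: 0.0
```

Lift, and swing the arm left (towards the robot and +y) to free the top camera's view.

Emit:
play_rows(
  deltas=[
    {"xyz": [0,0,-5],"turn": 0},
    {"xyz": [0,0,-15],"turn": 0},
    {"xyz": [0,0,-35],"turn": 0},
    {"xyz": [0,0,-70],"turn": 0},
    {"xyz": [0,0,-120],"turn": 0},
    {"xyz": [0,0,-170],"turn": 0},
    {"xyz": [0,0,-210],"turn": 0},
    {"xyz": [0,0,-210],"turn": 0},
  ],
)

```text
time: 19.65
eef_pos: [0.5915, -0.1319, 0.2243]
tcp_rot: [2.229, 2.208, 0.006]
ft_force: [0.8, 0.6, -0.3]
finger_gap: 0.0928
gripper_force: 0.0
```

Emit:
play_rows(
  deltas=[
    {"xyz": [50,0,0],"turn": 0},
    {"xyz": [110,0,0],"turn": 0},
    {"xyz": [170,0,0],"turn": 0},
    {"xyz": [230,0,0],"turn": 0},
    {"xyz": [290,0,0],"turn": 0},
    {"xyz": [350,0,0],"turn": 0},
    {"xyz": [350,0,0],"turn": 0},
    {"xyz": [350,0,0],"turn": 0},
  ],
)

```text
time: 20.65
eef_pos: [0.5929, 0.218, 0.22]
tcp_rot: [2.232, 2.211, -0.002]
ft_force: [0.1, -0.7, 0.2]
finger_gap: 0.0931
gripper_force: 0.0
```

Run:
```python
from h import *
im=save('top','t5f.png'); a=cv2.resize(im[170:230,330:425,::-1],None,fx=8,fy=8,interpolation=cv2.INTER_CUBIC)
cv2.imwrite('pics/t5.png',cv2.convertScaleAbs(a,alpha=1.5))
im=save('side','s5f.png'); a=cv2.resize(im[170:240,320:400,::-1],None,fx=8,fy=8,interpolation=cv2.INTER_CUBIC); cv2.imwrite('pics/s5.png',a)
print(env.observe()['eef_pos'],((pix('top',(.591,-.1325,.052))-[330,170]+.5)*8-.5).round())
t=np.linspace(0,6.28,200); P=np.array([((pix('top',(.591+.042*np.cos(q),-.1325+.042*np.sin(q),.018))-[330,170]+.5)*8) for q in t]);print(P.min(0).round(),P.max(0).round())
```

```text
[0.59340543 0.21674228 0.22056075] [384. 151.]
[234.  24.] [506. 296.]
```

View pics/t5.png

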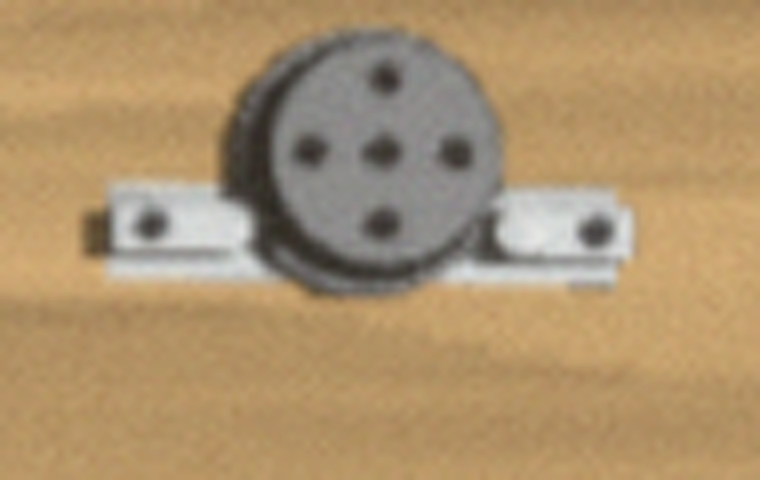

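View pics/s5.png

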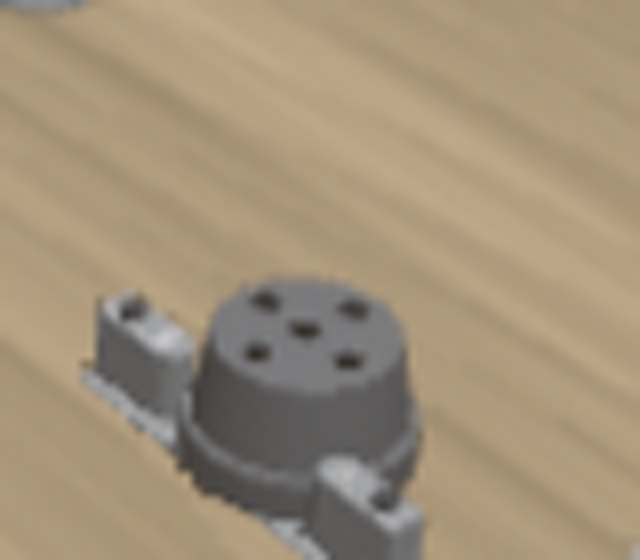

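The pot's centre mark at (382,152) is where a seated pot should show it (384,151). It stands flat between both jaws.

```bash
python3 -c "
from h import *
print(env.sign_off())"
```

```text
the job is handed in; nothing more can be done
None
```

The pot went through the wide gate and now stands flat in the mouth of the narrow gate from the far side, against both jaws after a push of about 5 N; the job was handed in at about 21 s with the arm clear, but the judged result was not shown.

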